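Refit a washing machine's selector knob

TASK

The washing machine's control panel lies face up on the bench: take the white selector knob with the blue grip bar from the parts tray, set it on the black splined spindle, turn it until the splines mesh and slide it home without forcing it. Press it fully down against its spring until its skirt meets the panel and finish still holding it pressed there, so that I can fit the retaining clip from behind; leave everything else on the bench where it is.

Things in the scene. Friction and masses are not known exactly. Their poses are not given: they have to be found in the camera images.
- selector_knob_mid (a point): White round selector knob, upright in the tray: skirt 52 mm across, 20 mm high, hollow below; on top a blue grip bar along the knob's x axis, 46 mm long, 12 wide, 18 high; 38 mm high in all, about 45 g (varies). Point: on its axis, half-way up, 19 mm above its underside (the bar spans 1 to 19 mm above it); z up.
- selector_knob_hub (a point): Mouth of the hub inside the knob, on its axis, 4 mm above its underside; axes as the knob. The hub has six inward splines 60 degrees apart, 14 mm clear between opposite tips. A space between two splines lies under each end of the grip bar: it meshes when the bar (x axis) lines up with any of the spindle's six splines, with about 6 degrees of play either way.
- spindle_base (a point): Black selector spindle, upright in the middle of the panel inside a steel bezel ring. Point: on its axis at the height of the panel's face (90 mm above the bench); z up, x along one of its six splines (60 degrees apart, 18 mm across tips, 3.2 mm wide, reaching 11.5 mm above the face). It turns, but stiffly (0.08 N m).
- spindle_nose (a point): End of the spindle's plain nose, 12 mm across, bevelled, on the axis 16 mm above the panel's face; it enters the hub before the splines meet. Out of mesh the knob stops with its underside 7.5 mm above the face; in mesh it meets the spring washer at 5 mm and is home at 0, its skirt on the face.
- knob_spring (a joint): How far the steel washer and coil spring round the spindle are pressed down, in m: 0 when free (washer top 9 mm above the panel's face), about 0.005 with the knob fully home. It takes 4 N to start it and about 9 N to hold the knob home; let go, it lifts the knob by 5 mm.
- panel: White control panel of a washing machine, 120 x 595 mm, face up, 90 mm high on two battens; fixed, but its place and direction differ between starts. Origin on the bench below the spindle; y along its length, a detergent drawer opening at +y, a dark display at -y.
- tray: Shallow dark steel parts tray, fixed, 130 x 250 mm with walls 18 mm high and a floor 3 mm thick; origin at the centre of its underside. It holds the two knobs.
- old_knob_mid (a point): Old knob, black with a grey bar, 48 mm across and 38 mm high, in the tray too; not to be used. This point is on its axis, half-way up.
- screwdriver: Screwdriver with a red handle, 190 mm long, lying on the bench to the right; not needed.
- clip_jar: Small jar with an orange lid, 54 mm across and 55 mm high, on the bench to the left; origin at the centre of its underside.
- detergent_bottle: Green detergent bottle, 250 mm high, at the left side of the bench; origin at the centre of its underside.
- softener_bottle: White softener bottle with a red cap, 250 mm high, at the left side of the bench; origin at the centre of its underside.
- pliers: Pliers with red handles, 170 mm long, lying at the right side of the bench.
Mind the look-alikes: they are no part of the job. What is meant by the part that bears selector_knob_mid is not green, purple or turquoise, and is the larger of those in its own colour.

How it is judged:
By the outcome, as a careful person would: the job done as asked, in the order asked, and still so for the second after the job is handed in, while the arm keeps its last pose, push and grip.
It also fails if it takes over 42 s, if anything falls off the work surface, if the arm or the gripper's body presses on something with over 40 N, if the wrist force passes 120 N, or if a joint passes its speed limit or range.

ROBOT

A 7-joint arm with a two-finger parallel gripper is mounted at the origin on the work surface. World frame = base frame: x ahead of the robot, y to its left, z up, the work surface at z = 0. Lengths are in m, angles in rad, forces in N, time in s.
With the tool pointing down it reaches from about 0.425 to 0.95 m from the base axis. Payload 16.7 kg.
Tool frame: the origin (TCP) lies midway between the tips of the shut fingers; the grasp point (between the pads) lies behind it (manip.grip_depth is the z of the grasp point in the tool frame, in m); z points along the fingers, y is the line along which they close (so a half turn about z gives the same grasp; the last joint's range is limited). The gripper opens to 94 mm and grips with 3 to 60 N. Pads are 16 mm wide; open, the fingers measure 119 mm over their backs; the gripper's body (75 mm by 177 mm) begins 78 mm behind the grasp point.
Start: joints at [1.022, 0.426, 0.074, 1.606, -0.034, 1.111, -0.067], TCP at [0.263, -0.622, 0.205] pointing down, gripper open.
Joint ranges: [-2.85, 2.85], [-0.5, 2.14], [-1.23, 1.37], [0.21, 2.46], [-1.02, 4.16], [0.16, 2.05], [-2.73, 2.73]. Speed limits (rad/s): [1.89, 1.89, 2.39, 2.39, 3.01, 3.01, 3.01].

INTERFACE

Orientations are given as a unit quaternion [w, x, y, z].
In Python, from workcell import manip, imaging, nets gives the robot as it stands. The module is installed in compiled form; this text tells all that it offers.
- The arm moves only by the tool step_arm, never from a script. Its argument "series" is a list of rows, each a list of 4 numbers: the shift along the tool's x, y, z in mm, then the turn about the tool's z in units of 5 degrees (1.0 is 5 degrees). A call has exactly 10 rows; each row is the pose to reach, as a shift and turn from the pose commanded when the call began, along the tool's axes at that moment; what a row does not reach only later rows make up. A row lasts 1/12 s, in which the tool goes at most 41.7 mm and 7.16 degrees, less where a joint would pass 70% of its speed; a pose out of reach is approached as far as the arm can. A call with a gripper value outside its range is refused whole. "jaw" is the finger opening in mm, from 0 to 94, set as the call begins (left out, the last holds). The fingers move at their own pace and stop on an object; "grip_force" is the grip in N (left out, the last holds). Time passes only in rows, so rows that repeat a pose let the fingers close, or fill a call up. It gives the time, the measured TCP pose, the force, the opening and the grip force at its end, in the units of the state.
- manip.get_obs(): the state, without advancing time (a new reading comes with each control period).
- imaging.read_camera(name): name is "scene" or "top" or "wrist"; returns (picture, depth): 420x560x3 uint8, red, green, blue; 420x560 float32, m along the optical axis (not along the pixel's ray), 0 where there is no reading.
- imaging.camera_info(name): a dict with "vfov" (degrees; the focal length in pixels is half the picture's height over the tangent of half this angle, whatever the lens; pixels are square), "cx", "cy" (the principal point, pixels), "origin" and "attitude" of the camera in the world; the wrist camera has in their place "T_tool_cam" (4x4, takes a point from camera to tool coordinates, whose origin is the TCP and whose axes are the flange's). Camera axes: x right, y down, z forward; pixel columns grow to the right and rows downward; lengths in m; the calibration is good to about 2 mm. A picture is of the moment at which its call begins: read the wrist's pose just before it. camera_info takes no time and is no camera call.
- manip.hand_in(): hands the job in; it is judged then, once.
Trained networks look in the newest picture that a camera, given by its name, has taken for a name from the list of things; names that differ only in an ending like _2 or _b are one class to them, and where a whole thing is asked for, a point or a joint stands for the part that bears it (a point fixed in the world has none). Each returns a list of dicts, best first, with "conf" (0 to 1); they miss things now and then, are a little off and sometimes report something else, mostly with a low value. They report only what shows in the picture. A call takes as long as a camera call. They do not tell look-alikes from the thing itself.
- nets.boxes_of(camera, thing): "extent" ([left, top, right, bottom] in pixels, round what is visible of it).
- nets.silhouettes(camera, thing): "mask" (420x560 bool, what is visible of it) and "extent" ([left, top, right, bottom] in pixels, round what is visible of it).
- nets.pinpoint(camera, thing): "point" ([column, row] in pixels: a listed point, or the origin of a listed thing).
The state is a dict: "time_s": time; "joints": joint angles; "qd": joint speeds; "effort": joint torques, N m; "tool_pos": TCP position; "ee_rot": TCP orientation; "ft_force": force on the tool from outside, world axes, zero at the start; "moment": the same for the moment, N m; "opening": finger opening in m; "gripper_force": force on a finger pad.
Only numpy, scipy, OpenCV 4.12 (cv2) and the standard library are available. Lean on these libraries where they do the work, as an engineer would, in place of code of your own. Each camera call takes 0.05 s, during which the arm holds its last target. There are 200 camera calls.

## Working session

There is one attempt and no reset: what is moved stays moved. The work goes in short steps, Python scripts to look and compute and a tool call to move; the robot and the scene stay as the last step left them, time stands still between calls to the robot, and variables do not carry over. Pictures are saved under pics/ and viewed, at most 10 in all, crops included, and the job is handed in when it is done.

Besides the shell and the picture viewer there is one more tool, called after "Emit:" as name(argument=value, ...) on one line, values as JSON. step_arm: Moves the arm, as the interface text tells. Its arguments: {"type":"object","properties":{"series":{"type":"array"},"jaw":{"type":"number"},"grip_force":{"type":"number"}},"required":["series"]}

```bash
mkdir -p pics
cat > h.py <<'E'
import numpy as np, cv2
from workcell import manip, imaging, nets
from scipy.spatial.transform import Rotation as R
def rot(q): return R.from_quat([q[1],q[2],q[3],q[0]]).as_matrix()
def cam(name):
    i=imaging.camera_info(name); f=210/np.tan(np.radians(i['vfov']/2))
    if 'T_tool_cam' in i:
        o=manip.get_obs(); T=np.eye(4); T[:3,:3]=rot(o['ee_rot']); T[:3,3]=o['tool_pos']; T=T@np.array(i['T_tool_cam'])
    else:
        T=np.eye(4); a=np.array(i['attitude']); T[:3,:3]=a if a.shape==(3,3) else rot(a); T[:3,3]=i['origin']
    return f,i['cx'],i['cy'],T
def world(c,u,v,z):  # by depth
    f,cx,cy,T=c; return T[:3,:3]@np.array([(u-cx)/f*z,(v-cy)/f*z,z])+T[:3,3]
def onplane(c,u,v,h):
    f,cx,cy,T=c; d=T[:3,:3]@np.array([(u-cx)/f,(v-cy)/f,1]); return T[:3,3]+d*(h-T[2,3])/d[2]
def save(n,p,s=1): cv2.imwrite('pics/'+n,cv2.resize(p[:,:,::-1],None,fx=s,fy=s))
E
python3 - <<'E'
from h import *
o=manip.get_obs(); print(o, manip.grip_depth)
for n in ('scene','top','wrist'):
    print(n,imaging.camera_info(n))
for n in ('scene','top'):
    c=cam(n); p,d=imaging.read_camera(n); save(n+'.png',p)
    for t in ('selector_knob_mid','old_knob_mid','spindle_base','spindle_nose','panel','tray'):
        for r in nets.pinpoint(n,t)[:3]:
            u,v=r['point']; z=d[int(np.clip(v,0,419)),int(np.clip(u,0,559))]
            print(n,t,round(r['conf'],2),np.round(r['point'],1),np.round(world(c,u,v,z),3))
E
```

```text
{'time_s': 0.0, 'joints': array([ 1.02150464,  0.42672616,  0.07384996,  1.60657076, -0.03408103,
        1.11081026, -0.06707303]), 'qd': array([-0.00056263, -0.00040209,  0.0019831 , -0.0005036 ,  0.00013088,
        0.00047203, -0.00215268]), 'effort': array([-1.30198536e-03, -9.35819864e+01,  3.66667762e+00, -4.54186106e+01,
       -4.87462571e-02,  2.01743259e-02,  9.10408244e-05]), 'tool_pos': array([ 0.26253095, -0.62139506,  0.20479549]), 'ee_rot': array([-6.02107854e-04,  9.80086507e-01,  1.98569999e-01, -1.77387573e-04]), 'ft_force': array([ 0.38205542, -0.38084654,  0.19874835]), 'moment': array([-0.03785858, -0.00387992,  0.01075574]), 'gripper_force': 0.0, 'opening': 0.09371318054719598} -0.0188
scene {'vfov': 55.97652272959329, 'cx': 280.1141715242581, 'cy': 218.57576675471185, 'origin': array([1.01307989, 0.08839678, 0.98599041]), 'attitude': array([-0.18487165,  0.63573186,  0.71910038, -0.21109739])}
top {'vfov': 54.35658634037845, 'cx': 276.05529573312447, 'cy': 211.95052286112343, 'origin': array([0.35451972, 0.01339642, 1.24012558]), 'attitude': array([ 0.02596153
[... 880 characters left out ...]
.6 269.8] [ 0.6   -0.014  0.088]
scene panel 0.88 [261.6 281.4] [ 0.63  -0.007  0.087]
scene tray 0.88 [314.1 227.7] [0.408 0.11  0.001]
top selector_knob_mid 0.67 [336.9 215.4] [ 0.427 -0.165  0.012]
top selector_knob_mid 0.63 [307.5 205.2] [ 0.458 -0.076  0.028]
top selector_knob_mid 0.62 [311.5 229.6] [ 0.386 -0.088  0.019]
top old_knob_mid 0.6 [218.6 229.5] [0.389 0.186 0.042]
top spindle_base 0.43 [286.2 155. ] [ 0.594 -0.013  0.102]
top spindle_nose 0.52 [285.3 152.3] [ 0.601 -0.011  0.107]
top panel 0.87 [287.5 161. ] [ 0.579 -0.017  0.092]
top tray 0.95 [243.2 224.5] [0.404 0.117 0.004]
top tray 0.53 [109.8 177.5] [0.534 0.475 0.121]
top tray 0.46 [286.8 153. ] [ 0.6   -0.015  0.103]
```

View pics/scene.png

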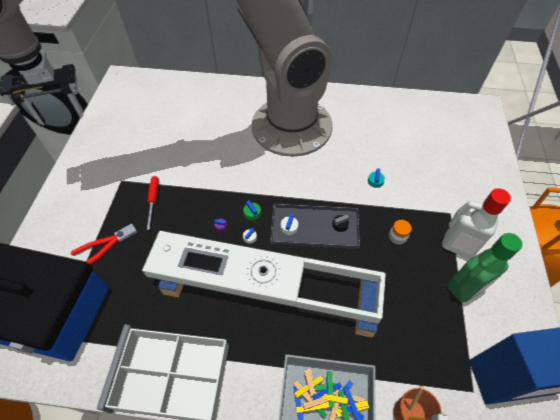

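View pics/top.png

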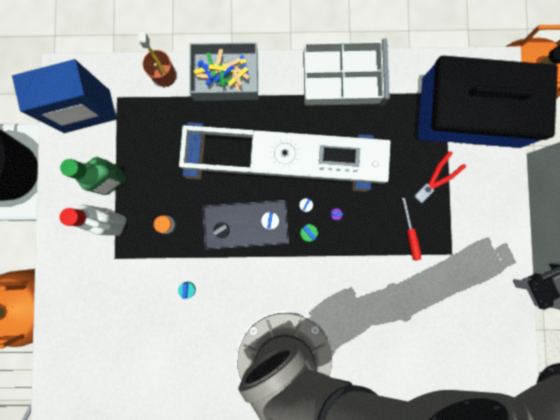

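The target is the white knob with the blue bar in the tray: top view (270,221), scene view (289,225). The white one at top (306,205) is a smaller look-alike on the bench. The spindle is at top (285,153). I'll move the wrist camera over them.

Emit:
step_arm(series=[[40, -40, -8, 0], [70, -70, -15, 0], [100, -100, -25, 0], [130, -130, -30, 0], [160, -165, -35, 0], [190, -195, -45, 0], [220, -230, -50, 0], [250, -260, -55, 0], [280, -290, -60, 0], [300, -320, -65, 0]], jaw=94)

```text
time_s: 1.53
tool_pos: [0.4077, -0.2343, 0.2675]
ee_rot: [0.0, 0.98, 0.199, 0.0]
ft_force: [1.2, 0.7, 0.9]
opening: 0.0939
gripper_force: 0.0
```

Run:
```python
from h import *
o=manip.get_obs(); print(o['time_s'],o['tool_pos'],o['ee_rot'])
m=rot(o['ee_rot']); print(m.T@(np.array([.5,.03,.28])-o['tool_pos'])*1000)
```

```text
1.5333 [ 0.40773601 -0.23433332  0.267504  ] [3.39396482e-04 9.80087648e-01 1.98564772e-01 3.42869242e-04]
[ 187.87946225 -207.56785809  -12.56141305]
```

Emit:
step_arm(series=[[25, -30, -10, 0.5], [50, -58, -10, 1.0], [75, -85, -10, 1.5], [100, -112, -10, 2.0], [125, -140, -10, 2.5], [150, -168, -10, 3.0], [175, -195, -10, 4.0], [188, -208, -10, 4.6], [188, -208, -10, 4.6], [188, -208, -10, 4.6]])

```text
time_s: 2.37
tool_pos: [0.4994, 0.0294, 0.2768]
ee_rot: [-0.0, 1.0, 0.0, -0.0]
ft_force: [-0.0, -0.5, 0.4]
opening: 0.094
gripper_force: 0.0
```

Run:
```python
from h import *
o=manip.get_obs(); print(o['time_s'],o['tool_pos'],o['ee_rot'],o['joints'])
n='wrist'; c=cam(n); p,d=imaging.read_camera(n); save('w1.png',p); np.savez('w1.npz',p=p,d=d,T=c[3],c=c[:3])
for t in ('selector_knob_mid','selector_knob_hub','old_knob_mid','spindle_base','spindle_nose'):
        for r in nets.pinpoint(n,t)[:4]:
            u,v=r['point']; z=d[int(np.clip(v,0,419)),int(np.clip(u,0,559))]
            print(n,t,round(r['conf'],2),np.round(r['point'],1),np.round(world(c,u,v,z),3))
```

```text
2.3667 [0.49938685 0.02936106 0.27684676] [-9.36193256e-05  9.99999913e-01  3.84212769e-04 -1.29695802e-04] [ 0.22467668  0.10297841 -0.4405185   1.87697681  0.04732508  1.17202396
 -1.80222123]
wrist selector_knob_mid 0.94 [348.2 258.5] [ 0.388 -0.072  0.04 ]
wrist selector_knob_mid 0.92 [404.  220.6] [ 0.44  -0.161  0.015]
wrist selector_knob_mid 0.78 [348.5 208.1] [ 0.464 -0.071  0.029]
wrist selector_knob_mid 0.72 [276.1 237.9] [0.421 0.037 0.042]
wrist selector_knob_hub 0.95 [345.  255.5] [ 0.392 -0.067  0.04 ]
wrist selector_knob_hub 0.67 [344.  207.4] [ 0.462 -0.066  0.017]
wrist selector_knob_hub 0.65 [276.1 230.7] [0.433 0.037 0.042]
wrist selector_knob_hub 0.64 [403.  222.9] [ 0.437 -0.159  0.016]
wrist old_knob_mid 0.5 [183.4 254.4] [0.509 0.082 0.309]
wrist old_knob_mid 0.37 [311.4 106.7] [ 0.6   -0.004  0.106]
wrist spindle_base 0.75 [313.4 106. ] [ 0.601 -0.006  0.107]
wrist spindle_nose 0.72 [317.9 108.5] [ 0.598 -0.011  0.108]
```

View pics/w1.png

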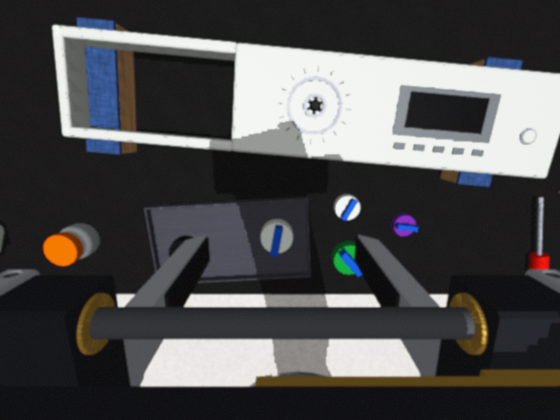

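```bash
cat > bar.py <<'E'
from h import *
def bar(c,p,d,near,rad=.04):
    f,cx,cy,T=c; hsv=cv2.cvtColor(p,cv2.COLOR_RGB2HSV)
    m=(hsv[...,0]>100)&(hsv[...,0]<130)&(hsv[...,1]>130)&(hsv[...,2]>60)
    v,u=np.nonzero(m); z=d[v,u]
    P=(T[:3,:3]@np.array([(u-cx)/f*z,(v-cy)/f*z,z])).T+T[:3,3]
    k=np.hypot(P[:,0]-near[0],P[:,1]-near[1])<rad; P=P[k]
    h=np.percentile(P[:,2],90)
    Q=P[abs(P[:,2]-np.median(P[P[:,2]>h-.012,2]))<.008]
    (cxy,wh,a)=cv2.minAreaRect((Q[:,:2]*1000).astype(np.float32))
    w=np.linalg.eigh(np.cov(Q[:,:2].T))[1][:,1]
    return dict(n=len(Q),h=h,mean=Q.mean(0),rect=(cxy,wh,a),ang=np.degrees(np.arctan2(w[1],w[0])))
E
python3 - <<'E'
from bar import *
z=np.load('w1.npz'); c=(*z['c'],z['T']); print('wrist',bar(c,z['p'],z['d'],(.421,.037)))
for n in ('top','scene'):
    c=cam(n); p,d=imaging.read_camera(n); print(n,bar(c,p,d,(.42,.037)))
z=np.load('w1.npz'); c=(*z['c'],z['T']);p,d=z['p'],z['d']
# spindle dark blob
g=p.max(2); m=np.zeros_like(g); m[90:122,298:334]=(g[90:122,298:334]<70); v,u=np.nonzero(m)
print(u.mean(),v.mean(),len(u),np.median(d[v,u]),onplane(c,u.mean(),v.mean(),.104), p[95:118,303:330].max(2))
# panel face height, tray floor
for q in ((230,100),(370,130),(300,255)): print(q,world(c,*q,d[q[1],q[0]]))
E
```

```text
wrist {'n': 210, 'h': np.float64(0.043054301748570285), 'mean': array([0.41575294, 0.0373595 , 0.04190859]), 'rect': ((414.92022705078125, 37.85987091064453), (11.094193458557129, 45.68585205078125), 80.38472747802734), 'ang': np.float64(169.57839745467942)}Traceback (most recent call last):
  File "<stdin>", line 4, in <module>
  File "bar.py", line 8, in bar
    h=np.percentile(P[:,2],90)
    return _quantile_unchecked(
        a, q, axis, out, overwrite_input, method, keepdims, weights)
    return _ureduce(a,
                    func=_quantile_ureduce_func,
    ...<5 lines>...
                    overwrite_input=overwrite_input,
                    method=method)
    r = func(a, **kwargs)
    result = _quantile(arr,
                       quantiles=q,
    ...<2 lines>...
                       out=out,
                       weights=wgt)
    slices_having_nans = np.isnan(arr[-1, ...])
                                  ~~~^^^^^^^^^
IndexError: index -1 is out of bounds for axis 0 with size 0
```

Emit:
step_arm(series=[[5, 5, 15, 0], [10, 10, 30, 0], [15, 15, 45, 0], [20, 20, 60, 0], [20, 25, 75, 0], [20, 30, 90, 0], [20, 35, 100, 0], [20, 35, 100, 0], [20, 35, 100, 0], [20, 35, 100, 0]])

```text
time_s: 3.55
tool_pos: [0.5197, -0.0062, 0.1778]
ee_rot: [-0.0, 1.0, -0.001, 0.0]
ft_force: [-0.4, 0.6, 0.7]
opening: 0.0942
gripper_force: 0.0
```

Run:
```python
from bar import *
n='wrist'; o=manip.get_obs(); print(o['time_s'],o['tool_pos'],o['ee_rot'])
c=cam(n); p,d=imaging.read_camera(n); np.savez('w2.npz',p=p,d=d,T=c[3],c=c[:3])
for t in ('spindle_base','spindle_nose'):
    for r in nets.pinpoint(n,t)[:2]:
        u,v=r['point']; print(t,round(r['conf'],2),np.round(r['point'],1),onplane(c,u,v,.09 if 'base' in t else .106))
r=nets.pinpoint(n,'spindle_nose'); u,v=map(int,r[0]['point'])
save('w2.png',p[max(0,v-45):v+45,u-60:u+60],6); print(u,v)
```

```text
3.55 [ 0.51971034 -0.00623294  0.17781026] [-1.03104888e-04  9.99999524e-01 -8.31100433e-04  4.99837749e-04]
spindle_base 0.77 [283.8 122.1] [ 0.60145447 -0.00856067  0.09      ]
spindle_nose 0.72 [285.6 119.7] [ 0.60278869 -0.00990457  0.106     ]
285 119
```

View pics/w2.png

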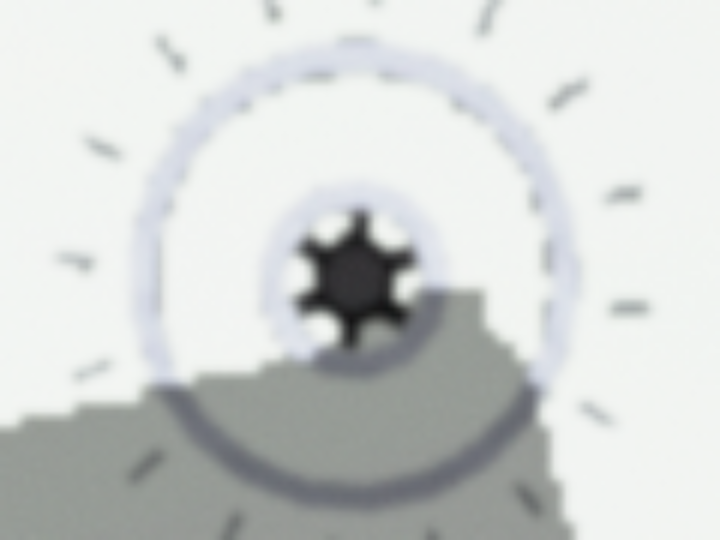

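```bash
cat > spin.py <<'E'
from h import *
def spin(c,p,guess,h=.1015):
    f,cx,cy,T=c; g=cv2.GaussianBlur(p.max(2).astype(np.float32),(0,0),.5)
    def samp(P):
        q=T[:3,:3].T@(P-T[:3,3]).T[:,:].T.reshape(-1,3).T if 0 else (P-T[:3,3])@T[:3,:3]
        return cv2.remap(g,(q[:,0]/q[:,2]*f+cx).astype(np.float32).reshape(1,-1),(q[:,1]/q[:,2]*f+cy).astype(np.float32).reshape(1,-1),cv2.INTER_LINEAR)[0]
    r=np.arange(6.5,8.8,.3)/1000; a=np.radians(np.arange(0,360,3)); rr,aa=np.meshgrid(r,a,indexing='ij')
    best=[]
    for dx in np.arange(-3,3.1,.25):
        for dy in np.arange(-3,3.1,.25):
            x,y=guess[0]+dx/1000,guess[1]+dy/1000
            s=samp(np.stack([(x+rr*np.cos(aa)).ravel(),(y+rr*np.sin(aa)).ravel(),np.full(rr.size,h)],1)).reshape(rr.shape).mean(0)
            F=-(s*np.exp(-6j*a)).mean()   # dark at angle: phase
            best.append((abs(F),x,y,np.degrees(np.angle(F.conjugate()))/6))
    best.sort(reverse=True); return best[:4]
E
python3 - <<'E'
from bar import *; from spin import spin
z=np.load('w2.npz'); c=(*z['c'],z['T']); g=onplane(c,284.3,120.5,.104); print(g)
for r in spin(c,z['p'],g): print(np.round(r,4))
z=np.load('w1.npz'); c=(*z['c'],z['T']); 
for r in spin(c,z['p'],g): print('w1',np.round(r,4))
d=z['d']
for q in ((250,120),(370,130)): print(q,world(c,*q,d[q[1],q[0]]))
# triangulate nose from w1/w2 rays
E
```

```text
[ 0.60224346 -0.00886663  0.104     ]
[ 3.56828e+01  6.02200e-01 -8.40000e-03 -5.44460e+00]
[ 3.56393e+01  6.02500e-01 -8.40000e-03 -5.45760e+00]
[ 3.53503e+01  6.02200e-01 -8.10000e-03 -5.56290e+00]
[ 3.52443e+01  6.02500e-01 -8.10000e-03 -5.59660e+00]
w1 [ 2.71296e+01  6.02200e-01 -8.10000e-03 -6.21760e+00]
w1 [ 2.70754e+01  6.02000e-01 -8.10000e-03 -6.27200e+00]
w1 [ 2.70657e+01  6.02200e-01 -7.90000e-03 -6.23400e+00]
w1 [ 2.69488e+01  6.02000e-01 -7.90000e-03 -6.27190e+00]
(250, 120) [0.58649013 0.06635314 0.09162571]
(370, 130) [ 0.57529665 -0.07611873  0.0909657 ]
```

The crop shows the spindle star centred at (284,120) in the full picture, with a spline pointing about 5° off +x. Two views agree: spindle at (0.602, -0.008), splines at -5.6° mod 60. Next I'll go above the knob.

Emit:
step_arm(series=[[-15, -8, 0, 0.4], [-30, -14, 5, 0.8], [-45, -20, 15, 1.2], [-60, -28, 30, 1.6], [-75, -34, 45, 2.06], [-90, -40, 60, 2.06], [-104, -43, 75, 2.06], [-104, -43, 80, 2.06], [-104, -43, 80, 2.06], [-104, -43, 80, 2.06]], jaw=60)

```text
time_s: 4.58
tool_pos: [0.4164, 0.0368, 0.0976]
ee_rot: [-0.0, 0.996, -0.091, 0.0]
ft_force: [0.2, -0.8, -1.1]
opening: 0.0602
gripper_force: 0.0
```

Run:
```python
from bar import *
n='wrist'; o=manip.get_obs(); print(o['time_s'],o['tool_pos'],o['ee_rot'])
c=cam(n); p,d=imaging.read_camera(n); np.savez('w3.npz',p=p,d=d,T=c[3],c=c[:3]); save('w3.png',p)
print(bar(c,p,d,(.416,.037)))
```

```text
4.5833 [0.4164257  0.0368078  0.09758699] [-1.71722090e-04  9.95892866e-01 -9.05382846e-02  4.34406595e-04]
{'n': 701, 'h': np.float64(0.04272732167692444), 'mean': array([0.41600864, 0.03719355, 0.04174758]), 'rect': ((415.1387023925781, 37.56105041503906), (11.114161491394043, 45.31460952758789), 78.99444580078125), 'ang': np.float64(169.4537179789209)}
```

View pics/w3.png

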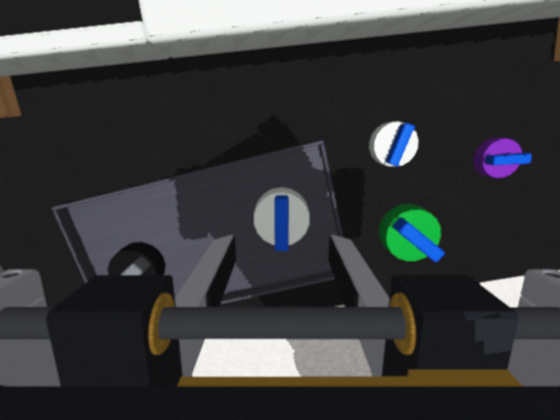

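The bar sits at (282,222), aligned with the tool and centred between the fingers. Descend and grip.

Emit:
step_arm(series=[[-1, 0, 12, 0], [-1, 0, 24, 0], [-1, 0, 36, 0], [-1, 0, 46, 0], [-1, 0, 54, 0], [-1, 0, 61, 0], [-1, 0, 66, 0], [-1, 0, 70, 0], [-1, 0, 71, 0], [-1, 0, 71, 0]], jaw=50)

```text
time_s: 5.47
tool_pos: [0.4144, 0.0369, 0.0259]
ee_rot: [-0.0, 0.996, -0.091, -0.0]
ft_force: [0.7, -0.3, -0.0]
opening: 0.0501
gripper_force: 0.0
```

Emit:
step_arm(series=[[0, 0, 0, 0], [0, 0, 0, 0], [0, 0, 0, 0], [0, 0, 0, 0], [0, 0, 0, 0], [0, 0, 0, 0], [0, 0, 0, 0], [0, 0, 0, 0], [0, 0, 0, 0], [0, 0, 0, 0]], jaw=0, grip_force=30)

```text
time_s: 6.3
tool_pos: [0.4145, 0.0369, 0.026]
ee_rot: [-0.0, 0.996, -0.091, 0.0]
ft_force: [-0.6, 0.5, 2.6]
opening: 0.0114
gripper_force: 30.0
```

Emit:
step_arm(series=[[0, 0, -8, 0], [0, 0, -22, 0], [0, 0, -40, 0], [0, 0, -58, 0], [0, 0, -76, 0], [0, 0, -94, 0], [0, 0, -112, 0], [0, 0, -130, 0], [0, 0, -130, 0], [0, 0, -130, 0]])

```text
time_s: 7.13
tool_pos: [0.4148, 0.0369, 0.157]
ee_rot: [-0.0, 0.996, -0.091, 0.001]
ft_force: [0.1, -0.5, -1.0]
opening: 0.0117
gripper_force: 30.0
```

Run:
```python
from bar import *
n='wrist'; o=manip.get_obs(); print(o['time_s'],o['tool_pos'],o['ee_rot'],o['opening'],o['gripper_force'])
c=cam(n); p,d=imaging.read_camera(n); np.savez('w4.npz',p=p,d=d,T=c[3],c=c[:3]); save('w4.png',p)
m=rot(o['ee_rot'])
b=bar(c,p,d,o['tool_pos'][:2]); print(b)
# skirt rim: white pixels above fingers -> points at knob depth, tool frame
hsv=cv2.cvtColor(p,cv2.COLOR_RGB2HSV); f,cx,cy,T=c
v,u=np.nonzero((hsv[...,1]<40)&(d>.1)&(d<.26)); z=d[v,u]
P=np.stack([(u-cx)/f*z,(v-cy)/f*z,z],1)@T[:3,:3].T+T[:3,3]; Q=(P-o['tool_pos'])@m
k=(np.hypot(Q[:,0],Q[:,1])<.035)&(abs(Q[:,2])<.03); Q=Q[k]*1000; print(len(Q),Q.min(0),Q.max(0))
t=Q[Q[:,2]<6]; print(len(t),np.median(t[:,2]), cv2.minEnclosingCircle(t[:,:2].astype(np.float32)) if len(t) else 0)
```

```text
7.1333 [0.41476539 0.03691321 0.15695257] [-1.03437814e-04  9.95879022e-01 -9.06860181e-02  1.00409472e-03] 0.01165910504578622 29.999859631061554
{'n': 1426, 'h': np.float64(0.17354892834525748), 'mean': array([0.4168374 , 0.03632194, 0.17255593]), 'rect': ((415.6246032714844, 36.330650329589844), (12.002435684204102, 45.286224365234375), 79.137939453125), 'ang': np.float64(169.38555969668406)}
2333 [ -6.89622419 -24.71419551 -29.97813844] [26.29021252 25.06212793 22.18341482]
1905 1.6893803617147496 ((0.5700980424880981, 0.2114725112915039), 24.95905303955078)
```

View pics/w4.png

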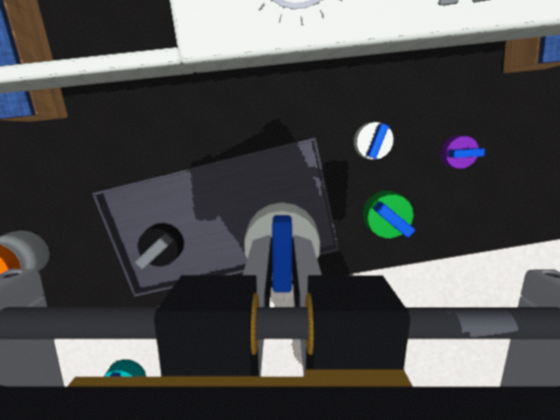

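The knob is held square: the bar's at (282,250) and the skirt top is about 1.7 mm below the TCP. Carry it over the spindle.

Emit:
step_arm(series=[[15, 1, 0, -0.2], [38, 2, 0, -0.4], [62, 3, 0, -0.6], [88, 5, 0, -0.8], [114, 6, 0, -0.96], [140, 8, 0, -0.96], [165, 9, 0, -0.96], [184, 10, 0, -0.96], [191.5, 10.4, 5, -0.96], [191.5, 10.4, 10, -0.96]])

```text
time_s: 8.02
tool_pos: [0.6012, -0.0081, 0.1443]
ee_rot: [-0.0, 0.999, -0.049, -0.001]
ft_force: [-1.1, -0.1, -0.6]
opening: 0.0118
gripper_force: 30.0
```

Emit:
step_arm(series=[[0, 0, 0, 0], [0, 0, 2, 0], [0, 0, 4, 0], [0, 0, 6, 0], [0, 0, 8, 0], [0, 0, 8, 0], [0, 0, 8, 0], [0, 0, 8, 0], [0, 0, 8, 0], [0, 0, 8, 0]])

```text
time_s: 8.85
tool_pos: [0.6009, -0.0079, 0.1381]
ee_rot: [-0.0, 0.999, -0.049, 0.0]
ft_force: [-0.4, -0.2, -0.5]
opening: 0.0119
gripper_force: 30.0
```

Run:
```python
from bar import *
o=manip.get_obs(); print(o['time_s'],o['tool_pos'],o['ee_rot'],o['ft_force'],o['moment'])
m=rot(o['ee_rot']); print('yaw',np.degrees(np.arctan2(m[1,0],m[0,0])))
c=cam('wrist'); p,d=imaging.read_camera('wrist'); np.savez('w5.npz',p=p,d=d,T=c[3],c=c[:3])
b=bar(c,p,d,o['tool_pos'][:2]); print(b)
# bezel ring / dial as a check: rectify panel plane
s,ds=imaging.read_camera('scene'); f,cx,cy,T=cam('scene'); q=T[:3,:3].T@(np.array([.602,-.008,.105])-T[:3,3]); u,v=int(q[0]/q[2]*f+cx),int(q[1]/q[2]*f+cy)
a=cv2.resize(s[v-40:v+40,u-50:u+50],(560,420)); save('s5.png',np.vstack([a[:300],p])[:720][:, :] if 0 else np.hstack([cv2.resize(a,(400,300)),cv2.resize(p,(400,300))]))
```

```text
8.85 [ 0.60090379 -0.00787299  0.13807271] [-3.30763057e-05  9.98808273e-01 -4.88060006e-02  8.74690548e-05] [-0.37477866 -0.22106633 -0.54479057] [ 0.06785141  0.02439656 -0.0290157 ]
yaw -5.594978822811797
{'n': 1440, 'h': np.float64(0.1546390501419046), 'mean': array([ 0.60273613, -0.00831391,  0.15361132]), 'rect': ((600.9553833007812, -8.37888240814209), (12.117313385009766, 46.774085998535156), 83.76190185546875), 'ang': np.float64(174.18251436017187)}
```

View pics/s5.png

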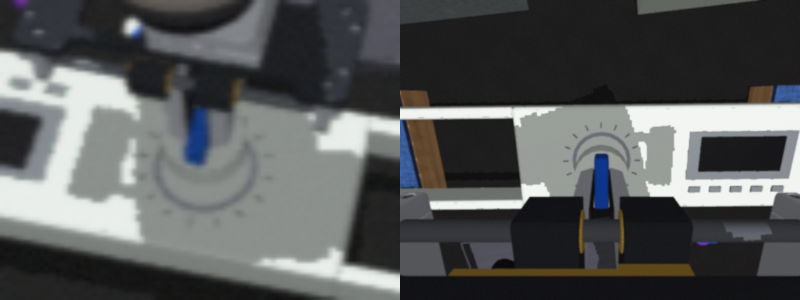

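The knob looks concentric with the dial in both views: bar at about (200,145) in the left crop, and at (600,180) in the right. I'll descend until the nose enters the hub.

Emit:
step_arm(series=[[0.5, 0, 2, 0], [0.5, 0, 4, 0], [0.5, 0, 6, 0], [0.5, 0, 8, 0], [0.5, 0, 10, 0], [0.5, 0, 12, 0], [0.5, 0, 13, 0], [0.5, 0, 14, 0], [0.5, 0, 15, 0], [0.5, 0, 15.5, 0]])

```text
time_s: 9.78
tool_pos: [0.6014, -0.008, 0.1224]
ee_rot: [-0.0, 0.999, -0.049, -0.0]
ft_force: [0.4, -1.2, -0.1]
opening: 0.012
gripper_force: 30.0
```

Emit:
step_arm(series=[[0, 0, 0.2, 0], [0, 0, 0.4, 0], [0, 0, 0.6, 0], [0, 0, 0.8, 0], [0, 0, 1.0, 0], [0, 0, 1.2, 0], [0, 0, 1.4, 0], [0, 0, 1.6, 0], [0, 0, 1.8, 0], [0, 0, 2, 0]])

```text
time_s: 10.62
tool_pos: [0.6013, -0.008, 0.1204]
ee_rot: [-0.0, 0.999, -0.049, -0.0]
ft_force: [0.8, -0.1, -0.2]
opening: 0.0116
gripper_force: 30.0
```

Emit:
step_arm(series=[[0, 0, 0.3, 0], [0, 0, 0.6, 0], [0, 0, 0.9, 0], [0, 0, 1.2, 0], [0, 0, 1.5, 0], [0, 0, 1.8, 0], [0, 0, 2.1, 0], [0, 0, 2.4, 0], [0, 0, 2.7, 0], [0, 0, 2.7, 0]])

```text
time_s: 11.45
tool_pos: [0.6016, -0.0079, 0.118]
ee_rot: [-0.0, 0.999, -0.049, 0.0]
ft_force: [2.0, -0.1, 4.1]
opening: 0.0117
gripper_force: 30.0
```

Emit:
step_arm(series=[[0, 0, 0.3, 0], [0, 0, 0.6, 0], [0, 0, 0.9, 0], [0, 0, 1.2, 0], [0, 0, 1.5, 0], [0, 0, 1.5, 0], [0, 0, 1.5, 0], [0, 0, 1.5, 0], [0, 0, 1.5, 0], [0, 0, 1.5, 0]])

```text
time_s: 12.28
tool_pos: [0.6016, -0.0079, 0.1166]
ee_rot: [-0.0, 0.999, -0.049, 0.0]
ft_force: [0.4, 0.4, 6.8]
opening: 0.0117
gripper_force: 30.0
```

Run:
```python
from bar import *
o=manip.get_obs(); print(o['time_s'],o['tool_pos'],o['ft_force'],o['moment'])
c=cam('wrist'); p,d=imaging.read_camera('wrist'); b=bar(c,p,d,o['tool_pos'][:2]); print(b, 'top-tcp',b['mean'][2]-o['tool_pos'][2])
z=np.load('w5.npz'); print(bar((*z['c'],z['T']),z['p'],z['d'],(.601,-.008))['mean'][2]-.13807)
```

```text
12.2833 [ 0.60161443 -0.00792328  0.11660128] [0.36477731 0.37063385 6.75959738] [-0.03514095 -0.15468035 -0.05921643]
{'n': 1421, 'h': np.float64(0.13320156480858267), 'mean': array([ 0.6037828 , -0.00841587,  0.13213871]), 'rect': ((602.0791015625, -8.482287406921387), (12.123089790344238, 45.80348205566406), 83.79243469238281), 'ang': np.float64(174.19753072645034)} top-tcp 0.015537436398085885
0.015541315402083561
```

The force grows softly like the spring and nothing slips in the grip, so the splines are meshed. Press home.

Emit:
step_arm(series=[[0, 0, 0.3, 0], [0, 0, 0.6, 0], [0, 0, 0.9, 0], [0, 0, 1.2, 0], [0, 0, 1.5, 0], [0, 0, 1.8, 0], [0, 0, 2.1, 0], [0, 0, 2.4, 0], [0, 0, 2.4, 0], [0, 0, 2.4, 0]], grip_force=40)

```text
time_s: 13.17
tool_pos: [0.6016, -0.008, 0.1143]
ee_rot: [-0.0, 0.999, -0.049, 0.0]
ft_force: [-1.0, -0.6, 7.7]
opening: 0.0119
gripper_force: 40.0
```

Emit:
step_arm(series=[[0, 0, 0.3, 0], [0, 0, 0.6, 0], [0, 0, 0.9, 0], [0, 0, 1.0, 0], [0, 0, 1.0, 0], [0, 0, 1.0, 0], [0, 0, 1.0, 0], [0, 0, 1.0, 0], [0, 0, 1.0, 0], [0, 0, 1.0, 0]])

```text
time_s: 14.0
tool_pos: [0.6017, -0.008, 0.1135]
ee_rot: [0.0, 0.999, -0.049, 0.0]
ft_force: [-0.3, -0.3, 10.0]
opening: 0.0119
gripper_force: 40.0
```

Continue until the force rises distinctly.

Emit:
step_arm(series=[[0, 0, 0.2, 0], [0, 0, 0.4, 0], [0, 0, 0.6, 0], [0, 0, 0.8, 0], [0, 0, 0.8, 0], [0, 0, 0.8, 0], [0, 0, 0.8, 0], [0, 0, 0.8, 0], [0, 0, 0.8, 0], [0, 0, 0.8, 0]])

```text
time_s: 14.83
tool_pos: [0.6017, -0.008, 0.113]
ee_rot: [0.0, 0.999, -0.049, 0.0]
ft_force: [-2.8, 0.2, 15.5]
opening: 0.0118
gripper_force: 40.0
```

Run:
```python
from bar import *
o=manip.get_obs(); print(o['time_s'],o['tool_pos'],o['ft_force'],o['moment'])
c=cam('wrist'); p,d=imaging.read_camera('wrist'); b=bar(c,p,d,o['tool_pos'][:2]); print(b, 'top-tcp',b['mean'][2]-o['tool_pos'][2])
```

```text
14.8333 [ 0.60166722 -0.00795474  0.11301369] [-2.83247146  0.22824698 15.52436988] [-0.10231559  0.69027694 -0.00580362]
{'n': 1424, 'h': np.float64(0.12967705310615377), 'mean': array([ 0.60383335, -0.00843454,  0.12858717]), 'rect': ((602.2901611328125, -8.517589569091797), (12.112814903259277, 45.31924057006836), 83.86861419677734), 'ang': np.float64(174.26251859037822)} top-tcp 0.015573482321819015
```

Emit:
step_arm(series=[[0, 0, 0.2, 0], [0, 0, 0.4, 0], [0, 0, 0.6, 0], [0, 0, 0.6, 0], [0, 0, 0.6, 0], [0, 0, 0.6, 0], [0, 0, 0.6, 0], [0, 0, 0.6, 0], [0, 0, 0.6, 0], [0, 0, 0.6, 0]])

```text
time_s: 15.72
tool_pos: [0.6017, -0.008, 0.113]
ee_rot: [0.0, 0.999, -0.049, 0.001]
ft_force: [-6.5, -0.6, 24.6]
opening: 0.0116
gripper_force: 40.0
```

Run:
```python
from bar import *
o=manip.get_obs(); print(o['time_s'],o['tool_pos'],o['ft_force'],o['moment'])
c=cam('wrist'); p,d=imaging.read_camera('wrist'); b=bar(c,p,d,o['tool_pos'][:2]); print(b['mean'], 'top-tcp',b['mean'][2]-o['tool_pos'][2])
s,ds=imaging.read_camera('scene'); f,cx,cy,T=cam('scene'); q=T[:3,:3].T@(np.array([.602,-.008,.105])-T[:3,3]); u,v=int(q[0]/q[2]*f+cx),int(q[1]/q[2]*f+cy)
save('s6.png',np.hstack([cv2.resize(s[v-40:v+40,u-50:u+50],(400,320)),cv2.resize(p[180:300,200:350],(400,320))]))
```

```text
15.7167 [ 0.60173174 -0.00795809  0.11296493] [-6.47758177 -0.62389716 24.6004424 ] [-0.16836039  1.57253505 -0.02798885]
[ 0.60390586 -0.00843968  0.12852135] top-tcp 0.015556421568111364
```

View pics/s6.png

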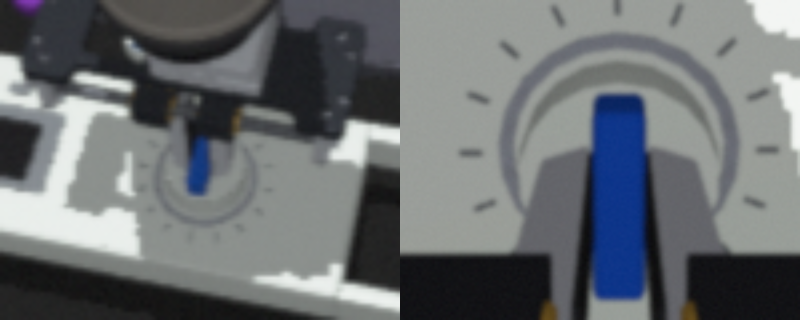

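The knob is hard against the panel: 0.6 mm more command gave no travel, and the force went to 24.6 N. It sits concentric in the bezel, with the bar at (200,165) in the left crop. I'll ease the push a little, then hand in.

Emit:
step_arm(series=[[0, 0, -0.3, 0], [0, 0, -0.3, 0], [0, 0, -0.3, 0], [0, 0, -0.3, 0], [0, 0, -0.3, 0], [0, 0, -0.3, 0], [0, 0, -0.3, 0], [0, 0, -0.3, 0], [0, 0, -0.3, 0], [0, 0, -0.3, 0]])

```text
time_s: 16.65
tool_pos: [0.6017, -0.008, 0.113]
ee_rot: [0.0, 0.999, -0.049, 0.001]
ft_force: [-4.4, -0.9, 19.3]
opening: 0.0118
gripper_force: 40.0
```

Run:
```python
from h import *
o=manip.get_obs(); print(o['tool_pos'],o['ft_force'])
if o['ft_force'][2]>13 and o['tool_pos'][2]<.1133: print(manip.hand_in())
```

```text
[ 0.60172314 -0.00795169  0.11299046] [-4.42771767 -0.91561606 19.32901869]
the job is handed in; nothing more can be done
None
```

The white knob with the blue bar is meshed on the spindle, pressed down until it would go no further (skirt on the panel), and still held there with about 19 N; the job is handed in at about 17 s.

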